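# Gauge the reamed bush of a milking-vacuum pump cover

## Task

The new bronze bush in the pump end cover in the vice has just been reamed: check its bore with the double-ended plug gauge. Slide the long go end fully home until its collar meets the cover, draw it out, then offer the short no-go end square to the same bore and hold it against the bush with light, steady pressure for about a second to confirm that it refuses to enter; finally lay the gauge back in its wooden V rest. Never force the gauge, and leave everything else where it is.

Things in the scene. Friction and masses are not known exactly. Their poses are not given: they have to be found in the camera images.
- gauge_mid (a point): Middle of the steel double-ended plug gauge (148 mm long, about 0.25 kg), on its axis. y runs along the gauge, +y to the go end. The handle is a dark hexagonal bar, 20 mm across flats, y -45 to +45 mm, with two upright flats (facing +x and -x) to grip across. The gauge lies level in its V rest, axis 50 mm above the table; the grip may be anywhere between the cheeks.
- go_shoulder (a point): Centre of the outer face of the collar (36 mm diameter, 5 mm thick) behind the go end, 50 mm from the gauge's middle towards +y; it meets the cover's face when the go end is fully home. The go end is the long one: 22 mm in diameter, 36 mm long (y 50 to 86 mm from the middle), its last 2.5 mm tapering to 19.6 mm. Axes as the gauge.
- nogo_face (a point): Centre of the flat end face of the no-go end, 62 mm from the gauge's middle towards -y. The no-go end is the short, thick one: 26 mm in diameter, 12 mm long, square-edged, beyond a second collar like the first. Axes as the gauge.
- gauge: The whole plug gauge; origin and axes as point gauge_mid. Gauging pressure is light, 5 to 12 N; above 25 N on the cover the gauge is being forced. Take a firm grip (about 50 N) so that it does not turn in the fingers.
- vice: Green machine vice fixed to the table, holding the pump end cover upright; origin on the table, y along the bore. The cover is a grey aluminium disc, 92 mm in diameter, 12 mm thick (y 0 to 12 mm), with a hub 50 mm in diameter to y -20 mm and a low boss to y 14 mm. Vice 112 mm wide, jaws 67 mm high from y -23 to 46 mm, nut block 50 mm high at y 71 to 85 mm, spindle to 116 mm.
- mouth_front (a point): Nominal centre of the bore in the hub's face (robot's right), known from the vice: 98 mm above the table. The cover was clamped by eye, so the true centre lies up to 5 mm either way along this point's x and up to 4 mm higher or lower: find it by feel or sight. The depth is true. y points along the bore, inwards. Mouth: a seal seat 29 mm in diameter, 4 mm deep, then the bronze bush, bore 23 mm.
- mouth_rear (a point): Nominal centre of the bore's other mouth, in the flat side's boss, 34 mm along +y from the front one and off by the same unknown amount; it too has a seal seat 29 mm in diameter and 4 mm deep, so the bush is 26 mm long. The bush's end faces are square, without a chamfer. Either mouth serves for either end of the gauge, so the no-go end can be offered here without turning the gauge round.
- rest_seat (a point): Where the middle of the gauge lies in its wooden V rest, 50 mm above the table; y runs along the gauge, which may lie either way round.
- rest: Wooden V rest, fixed; origin on the table under its middle, axes as rest_seat. Base 70 x 100 mm, 12 mm thick; two cheeks 10 mm thick at y -37 and +37 mm, up to 52 mm high, each with a 120 degree V (its bottom 38 mm above the table) that carries the two lower flats of the handle. Between the cheeks fingers have 64 mm of free room down to the base.
- claw: Bystander: chrome milking claw, 80 mm across and 70 mm high with four slanting nipples; origin under its centre.
- liner: Bystander: cracked black rubber teat liner, 146 mm long, lying; origin under its middle.
- nozzle: Bystander: brass pulsator nozzle, 26 mm foot, 40 mm high, standing; origin under its centre.
- shell_cap: Bystander: blue plastic cup shell cap, 54 mm in diameter, 26 mm high; origin under its centre.
- reamer: Bystander: hand reamer, 21 mm thick and about 160 mm long, lying; origin under its middle.
- old_bush: Bystander: the worn-out bronze bush, 34 mm in diameter and 34 mm high, standing; origin under its centre.
Mind the look-alikes: they are no part of the job. What is shaped like the gauge but orange or purple is not meant. Of the things shaped like the rest, the wooden one is meant.

How it is judged:
On the way, in this order (a step that is already met when the one before it is completed fails the run):
1. the go end is fully home in the bore: the collar within 3 mm of the cover's face, the gauge square to it (angle between the y axis of gauge_mid and the y axis of mouth_front, either way round below 0.06 rad and ((distance between go_shoulder and mouth_front below 0.01 m and y of go_shoulder in the frame of mouth_front above -0.003 m) or (distance between go_shoulder and mouth_rear below 0.01 m and y of go_shoulder in the frame of mouth_rear below 0.003 m))), for 0.2 s.
2. the no-go end, square and in the seal seat (2 mm or deeper below the cover's face), is pressed on the bush's end with more than 3 N for half a second and does not enter (angle between the y axis of gauge_mid and the y axis of mouth_front, either way round below 0.08 rad and contact force between gauge and vice above 3 N and ((distance between nogo_face and mouth_front below 0.011 m and y of nogo_face in the frame of mouth_front between 0.002 and 0.007 m) or (distance between nogo_face and mouth_rear below 0.011 m and y of nogo_face in the frame of mouth_rear between -0.007 and -0.002 m))), for 0.5 s.
At the end, for the whole second after the job is handed in: The gauge lies at rest in its V rest, its middle within 8 mm of the seat and its axis within 0.1 rad of the rest's (either way round), let go (distance between gauge_mid and rest_seat below 0.008 m and angle between the y axis of gauge_mid and the y axis of rest_seat, either way round below 0.1 rad and linear speed of gauge below 0.02 m/s and contact force between gauge and rest above 0.5 N and not (contact force between gauge and the fingers above 0.1 N)); the robot touches nothing.
It fails at once if the gauge is forced: more than 25 N between the gauge and the cover or vice (contact force between gauge and vice above 25 N).
It fails at once if the gauge is dropped or rammed into its rest: more than 40 N between them (contact force between gauge and rest above 40 N).
It fails at once if one of the other loose things on the bench is moved by more than 20 mm (distance of any of claw, liner, nozzle, shell_cap, reamer, old_bush from where it was at the start of the episode above 0.02 m).
It also fails if it takes over 72 s, if anything falls off the work surface, if the arm or the gripper's body presses on something with over 40 N, if the wrist force passes 120 N, or if a joint passes its speed limit or range.

## Robot

A 6-joint arm with a two-finger parallel gripper is mounted at the origin on the work surface. World frame = base frame: x ahead of the robot, y to its left, z up, the work surface at z = 0. Lengths are in m, angles in rad, forces in N, time in s.
With the tool pointing down it reaches from about 0.25 to 0.775 m from the base axis. Payload 4 kg.
Tool frame: the origin (TCP) lies midway between the tips of the shut fingers; the grasp point (between the pads) lies 19 mm behind it; z points along the fingers, y is the direction in which the jaws open and shut (so a half turn about z gives the same grasp; the last joint's range is limited). The gripper opens to 94 mm and grips with 3 to 60 N. Pads are 16 mm wide; open, the fingers measure 119 mm over their backs; the gripper's body (75 mm by 177 mm) begins 78 mm behind the grasp point.
Start: joints at [-1.326, 0.087, 1.371, -0, 1.684, -0.103], TCP at [0.187, -0.517, 0.206] pointing down, gripper open.
Joint ranges: [-3.1, 3.1], [-0.76, 2.03], [0.27, 2.55], [-1.08, 4.22], [0.17, 2.65], [-2.57, 2.57]. Speed limits (rad/s): [2.79, 2.79, 3.14, 3.14, 3.14, 3.14].

## Interface

Orientations are given as [roll, pitch, yaw] about the fixed x, y, z axes, in that order (R = Rz(yaw) Ry(pitch) Rx(roll)).
In Python, from bench import get_obs, snapshot, ticket gives the robot as it stands.
- The arm moves only by the shell command python3 -m creep 'ROWS' [OPENING]. ROWS is JSON, a list that holds one entry, the list of rows, each a list of 4 numbers: the shift along the tool's x, y, z in mm, then the turn about the tool's z in degrees. A call has 1 to 8 rows; each row shifts and turns the commanded pose from where the row before left it, along the tool's axes as they then stand; what a row does not reach is not made up. A row lasts 1/8 s, in which the tool goes at most 62.5 mm and 10.7 degrees, less where a joint would pass 70% of its speed; a pose out of reach is approached as far as the arm can. A call with a gripper value outside its range is refused whole. OPENING is the opening, from 0 (shut) to 1 (fully open), set as the call begins (- or left out, the last holds). The fingers move at their own pace and stop on an object; the grip force is fixed at half the most. Time passes only in rows, so rows that do not move let the fingers close. It gives the time, the measured TCP pose, the force and the opening at its end, in the units of the state.
- get_obs(): the state, without advancing time (a new reading comes with each control period).
- snapshot(name): name is "side" or "top" or "wrist"; returns a dict with "color" (400x640x3 uint8, red, green, blue), "depth" (400x640 float32, m along the optical axis (not along the pixel's ray), 0 where there is no reading), "fx", "fy", "cx", "cy" (pixels), "distortion" ([k1, k2, p1, p2, k3] as OpenCV has them; the pictures are not rectified), "extrinsics" (4x4, takes a point from world to camera coordinates). Camera axes: x right, y down, z forward; pixel columns grow to the right and rows downward; lengths in m; the calibration is good to about 2 mm. A picture is of the moment at which its call begins.
- ticket.close_job(): hands the job in, once; it reports no verdict.
The state is a dict: "time": time; "joint_positions": joint angles; "qvel": joint speeds; "joint_torque": joint torques, N m; "tool_pos": TCP position; "ee_rot": TCP orientation; "wrist_force": force on the tool from outside, world axes, zero at the start; "wrist_torque": the same for the moment, N m; "width": finger opening in m.
Only numpy, scipy, OpenCV 4.12 (cv2) and the standard library are available. Lean on these libraries where they do the work, as an engineer would, in place of code of your own. Each camera call takes 0.05 s, during which the arm holds its last target. There are 200 camera calls.

## Working session

There is one attempt and no reset: what is moved stays moved. The work goes in short steps, Python scripts to look and compute and a shell command to move; the robot and the scene stay as the last step left them, time stands still between calls to the robot, and variables do not carry over. Pictures are saved under pics/ and viewed, on a budget of 10 in all, crops included, one or two more only if the job needs it, and the job is handed in when it is done.

```bash
ls; mkdir -p pics; cat > h.py <<'E'
import numpy as np, cv2
from bench import get_obs, snapshot
def save(n,f,crop=None,s=1):
    d=snapshot(n); np.savez('/tmp/'+f,**{k:np.array(v) for k,v in d.items()})
    im=d['color'][...,::-1]
    if crop: im=im[crop[1]:crop[3],crop[0]:crop[2]]
    cv2.imwrite(f'pics/{f}.png',cv2.resize(im,None,fx=s,fy=s,interpolation=cv2.INTER_CUBIC)); return d
def load(f): return dict(np.load(f'/tmp/{f}.npz'))
def K(d): return np.array([[d['fx'],0,d['cx']],[0,d['fy'],d['cy']],[0,0,1.]])
def ray(d,uv):
    p=cv2.undistortPoints(np.array(uv,float).reshape(-1,1,2),K(d),d['distortion'])[:,0]
    E=np.array(d['extrinsics']);R=E[:3,:3];o=-R.T@E[:3,3]
    return o,np.c_[p,np.ones(len(p))]@R
def atz(d,uv,z):
    o,r=ray(d,uv); return o+r*((z-o[2])/r[:,2])[:,None]
def dep(d,uv):
    o,r=ray(d,uv); return np.array([o+q*d['depth'][int(v),int(u)] for q,(u,v) in zip(r,uv)])
def proj(d,P):
    E=np.array(d['extrinsics']);P=np.array(P,float).reshape(-1,3)
    return cv2.projectPoints(P,cv2.Rodrigues(E[:3,:3])[0],E[:3,3],K(d),d['distortion'])[0][:,0]
E
python3 -c "
from h import *
for n in ('top','side'):
    d=save(n,n+'0'); E=np.array(d['extrinsics']); print(n,-E[:3,:3].T@E[:3,3],E[2,:3])
a=cv2.imread('pics/top0.png');b=cv2.imread('pics/side0.png')
print(get_obs())"
```

```text
pics
top [ 0.37310479 -0.02216294  1.29379728] [ 0.10089774  0.01443802 -0.99479203]
side [ 0.32528413 -0.90485967  0.8935111 ] [ 0.14945957  0.72956107 -0.6673848 ]
{'time': 0.1, 'joint_positions': array([-1.32609658e+00,  8.78728966e-02,  1.37205284e+00, -1.99103277e-05,
        1.68358952e+00, -1.03099649e-01]), 'qvel': array([-3.18290683e-04, -2.04250999e-03, -5.38189801e-03, -1.36931675e-03,
        7.60886050e-04, -9.34059511e-05]), 'joint_torque': array([ 2.57939842e-03, -3.41252303e+01, -3.03301692e+01,  7.20423670e-02,
        3.04416195e-02, -9.69394864e-05]), 'tool_pos': array([ 0.18732999, -0.51660939,  0.2044512 ]), 'ee_rot': array([-3.13967823e+00, -1.78185349e-04,  3.47797002e-01]), 'wrist_force': array([-0.20127528,  1.26518691, -0.83388756]), 'wrist_torque': array([0.03367155, 0.05208029, 0.01239453]), 'width': 0.09349702433577653}
```

View pics/top0.png

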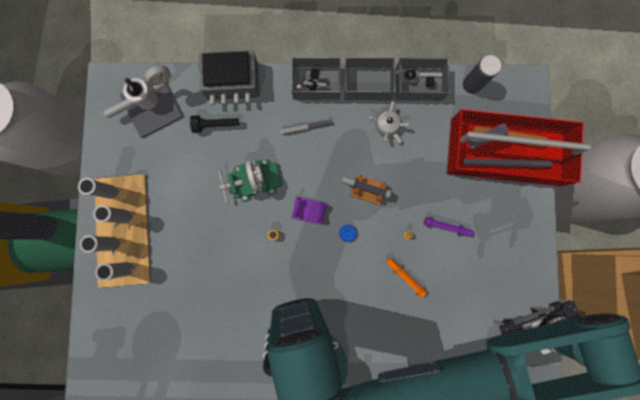

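View pics/side0.png

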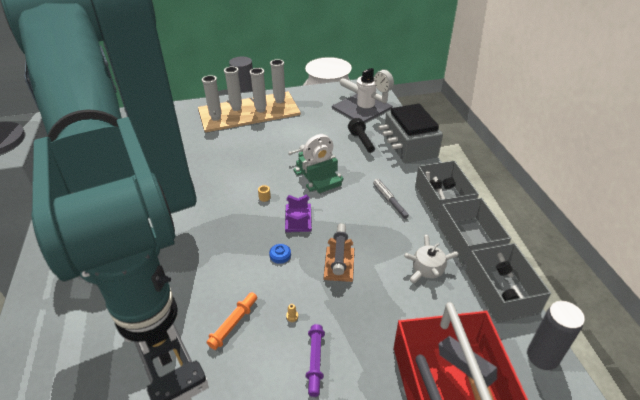

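Candidates for the gauge: steel one in the wooden rest at top (368,188) / side (340,250); orange at top (407,278) and purple at top (449,227) are look-alikes. Rests: the wooden one at top (368,188), purple decoy at (310,210). The steel gauge and wooden rest fit the description. Next I'll check a close crop and measure.

```bash
python3 -c "
from h import *
a=cv2.imread('pics/top0.png')[145:225,210:410]; b=cv2.imread('pics/side0.png')[125:285,270:370]
a=cv2.resize(a,None,fx=4,fy=4,interpolation=2)[:,:800]; b=cv2.resize(b,None,fx=1.7,fy=1.7,interpolation=2)
c=np.zeros((320+b.shape[0],800,3),'u1');c[:320]=a;c[320:,:b.shape[1]]=b
b2=cv2.resize(cv2.imread('pics/side0.png')[220:285,310:370],None,fx=4,fy=4,interpolation=2);c[320:320+b2.shape[0],300:300+b2.shape[1]]=b2
b2=cv2.resize(cv2.imread('pics/side0.png')[130:195,290:350],None,fx=4,fy=4,interpolation=2);c[320:320+b2.shape[0],555:555+b2.shape[1]]=b2
cv2.imwrite('pics/crop1.png',c)
d=load('top0')
print(atz(d,[(368,188),(343,182),(392,195)],.05)); print(dep(d,[(368,188),(253,180),(230,180)]))
"
```

```text
[[ 0.53554447 -0.16142823  0.05      ]
 [ 0.55311105 -0.08594851  0.05      ]
 [ 0.51499554 -0.2335656   0.05      ]]
[[ 0.53438072 -0.16043051  0.05891077]
 [ 0.54280056  0.1712091   0.14407671]
 [ 0.55561087  0.25643249  0.05294011]]
```

View pics/crop1.png

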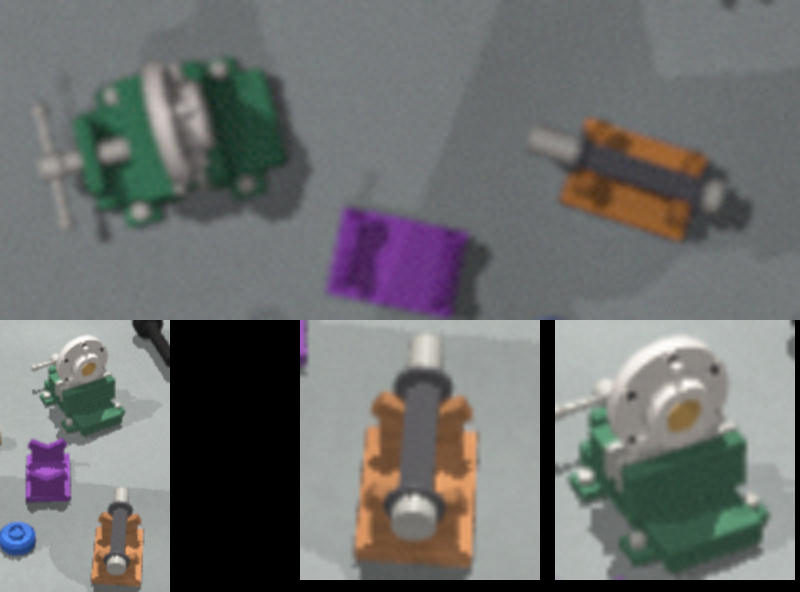

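```bash
cat >> h.py <<'E'
def rows(x,y,z,yaw,n,frm=None):
    "rounded rows from current (or given) pose to world TCP pose, tool down; yaw deg"
    o=get_obs(); p=np.r_[o['tool_pos'],np.degrees(o['ee_rot'][2])] if frm is None else np.array(frm,float)
    t=np.array([x,y,z,yaw]); out=[]; 
    for i in range(n):
        s=(t-p)/(n-i); s[3]=(t[3]-p[3])/(n-i); a=np.radians(p[3]); c,q=np.cos(a),np.sin(a)
        r=[round(1000*(c*s[0]+q*s[1]),1),round(1000*(q*s[0]-c*s[1]),1),round(-1000*s[2],1),round(-s[3],2)]
        out.append(r); m=np.array(r[:3])/1000
        p=p+[c*m[0]+q*m[1],q*m[0]-c*m[1],-m[2],-r[3]]
    return out
E
python3 -c "
from h import *
print(rows(.533,-.165,.25,75.5,8))"
```

```text
[[np.float64(55.6), np.float64(-26.6), np.float64(-5.7), np.float64(-6.95)], [np.float64(58.4), np.float64(-19.7), np.float64(-5.7), np.float64(-6.95)], [np.float64(60.4), np.float64(-12.5), np.float64(-5.7), np.float64(-6.95)], [np.float64(61.4), np.float64(-5.0), np.float64(-5.7), np.float64(-6.94)], [np.float64(61.6), np.float64(2.4), np.float64(-5.7), np.float64(-6.95)], [np.float64(60.8), np.float64(9.8), np.float64(-5.7), np.float64(-6.94)], [np.float64(59.2), np.float64(17.1), np.float64(-5.7), np.float64(-6.95)], [np.float64(56.7), np.float64(24.2), np.float64(-5.6), np.float64(-6.94)]]
```

```bash
python3 -m creep '[[[55,-27,-6,-7],[58,-20,-6,-7],[60,-12,-6,-7],[61,-5,-6,-7],[61,2,-6,-7],[60,10,-6,-7],[59,17,-6,-7],[57,24,-6,-7]]]'; python3 -m creep '[[[0,0,0,0],[0,0,0,0]]]'
python3 -c "
from h import *
d=save('wrist','w1'); E=np.array(d['extrinsics']); print(-E[:3,:3].T@E[:3,3],E[:3,:3],d['fx'])
o=get_obs();print(o['tool_pos'],o['ee_rot'],o['wrist_force'])"
```

```text
time: 1.1
tool_pos: [0.5301, -0.1641, 0.2532]
ee_rot: [-3.141, 0.0, 1.329]
wrist_force: [0.1, -0.8, 0.6]
width: 0.0937
time: 1.35
tool_pos: [0.5288, -0.1658, 0.2528]
ee_rot: [-3.14, 0.001, 1.325]
wrist_force: [-0.6, 0.2, -0.8]
width: 0.0939
[ 0.54619063 -0.09916042  0.43157259] [[ 0.96988957 -0.24354151 -0.00132378]
 [-0.23630728 -0.94236716  0.23686074]
 [-0.05893291 -0.22941594 -0.97154271]] 301.7273888817296
[ 0.52846324 -0.16638776  0.25293887] [-3.14033828e+00  4.88695435e-04  1.32380634e+00] [ 0.15821153  0.02578958 -0.24126779]
```

View pics/w1.png

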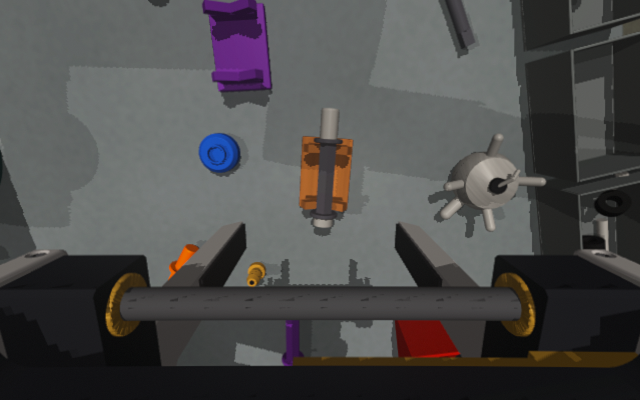

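```bash
python3 -c "
from h import *
d=load('w1'); 
P=atz(d,[(328.5,145),(323.5,214)],.0615);print(P,np.linalg.norm(P[0]-P[1]),P.mean(0))
Q=atz(d,[(330,108.5),(321.5,233)],.05);print(Q,np.linalg.norm(Q[0]-Q[1]));u=(Q[0]-Q[1])/np.linalg.norm(Q[0]-Q[1]);print(Q.mean(0)-.012*u,np.degrees(np.arctan2(u[1],u[0])))
v=P[0]-P[1];print(np.degrees(np.arctan2(v[1],v[0])))
print(dep(d,[(328,140),(326,180),(323,218),(330,125)]))
c=d['color'][95:240,295:360,::-1];cv2.imwrite('pics/w1c.png',cv2.resize(c,None,fx=4,fy=4,interpolation=2))
"
```

```text
[[ 0.54951303 -0.12564224  0.0615    ]
 [ 0.52264304 -0.20875571  0.0615    ]] 0.08734898277125426 [ 0.53607803 -0.16719897  0.0615    ]
[[ 0.5617319  -0.08447495  0.05      ]
 [ 0.51291236 -0.23728357  0.05      ]] 0.16041764826882016
[ 0.5336702  -0.17231007  0.05      ] 72.28227744411859
72.08435215572428
[[ 0.55028459 -0.11944957  0.06629462]
 [ 0.53627361 -0.16684489  0.06048254]
 [ 0.52103127 -0.2124405   0.06588262]
 [ 0.55686236 -0.10324912  0.0600176 ]]
```

View pics/w1c.png

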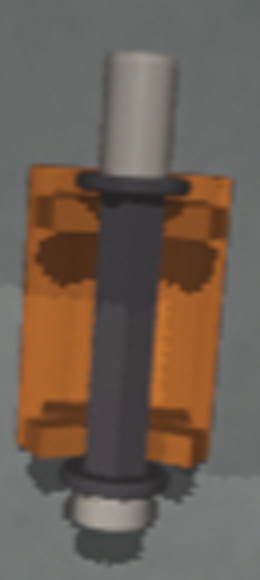

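```bash
python3 -c "
from h import *
for r in rows(.5352,-.167,.09,72.5,4): print([float(a) for a in r])"
```

```text
[0.3, 1.7, 40.7, 0.84]
[0.3, 1.7, 40.7, 0.84]
[0.3, 1.6, 40.8, 0.83]
[0.3, 1.7, 40.7, 0.84]
```

```bash
python3 -m creep '[[[0.3,1.7,40.7,0.8],[0.3,1.7,40.7,0.8],[0.3,1.7,40.7,0.8],[0.3,1.7,40.7,0.8],[0,0,0,0],[0,0,0,0]]]'
python3 -c "
from h import *
d=save('wrist','w2',(220,60,440,400),1.7); o=get_obs();print(o['tool_pos'],np.degrees(o['ee_rot']))"
```

```text
time: 2.15
tool_pos: [0.5364, -0.1677, 0.0924]
ee_rot: [3.139, 0.0, 1.268]
wrist_force: [-0.1, 0.1, 0.6]
width: 0.0936
[ 0.5370458  -0.16770972  0.09327315] [1.79760137e+02 3.17659286e-02 7.26518001e+01]
```

View pics/w2.png

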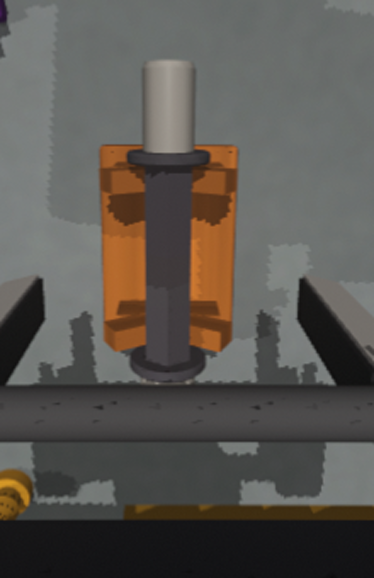

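```bash
python3 -c "
from h import *
d=load('w2'); f=lambda a,b:(220+a/1.7,60+b/1.7)
P=dep(d,[f(169,156),f(169,265),f(169,362),f(169,100)]);print(P)
print(atz(d,[f(169,172),f(169,361)],.0615), atz(d,[f(168.5,61)],.05))
print([[float(x) for x in r] for r in rows(.536,-.167,.031,72.5,4)])"
```

```text
[[ 0.55148539 -0.11931237  0.06740492]
 [ 0.53740657 -0.16419728  0.06054378]
 [ 0.52393105 -0.20715097  0.06162068]
 [ 0.55790509 -0.09885755  0.06156061]]
[[ 0.54938732 -0.12600725  0.0615    ]
 [ 0.52405872 -0.20674414  0.0615    ]] [[ 0.56238914 -0.08389545  0.05      ]]
[[0.1, -0.3, 15.6, 0.04], [0.1, -0.3, 15.6, 0.04], [0.1, -0.3, 15.5, 0.04], [0.1, -0.3, 15.6, 0.03]]
```

```bash
python3 -m creep '[[[1,0,25,0],[0.5,0,25,0],[0,0,12,0],[0,0,0,0],[0,0,0,0]]]'; python3 -m creep '[[[0,0,0,0],[0,0,0,0],[0,0,0,0],[0,0,0,0],[0,0,0,0],[0,0,0,0]]]' 0.12
python3 -c "
from h import *
o=get_obs();print(o)"
```

```text
time: 2.82
tool_pos: [0.5376, -0.1655, 0.0304]
ee_rot: [3.139, 0.0, 1.269]
wrist_force: [-0.3, -0.0, 1.1]
width: 0.0939
time: 3.58
tool_pos: [0.5365, -0.165, 0.0286]
ee_rot: [-3.142, 0.0, 1.269]
wrist_force: [-0.2, -0.2, -0.8]
width: 0.0376
{'time': 3.575, 'joint_positions': array([-3.99282126e-01,  2.12855670e-01,  1.58840827e+00, -9.29216312e-05,
        1.34037097e+00, -9.77951175e-02]), 'qvel': array([ 0.00042437,  0.00123532,  0.00100655, -0.00058983, -0.00081534,
       -0.00095237]), 'joint_torque': array([ 8.87782699e-04, -3.66942608e+01, -2.76158810e+01,  7.02565047e-02,
        2.40190141e-02,  1.31399115e-04]), 'tool_pos': array([ 0.5364855 , -0.16497078,  0.02862363]), 'ee_rot': array([-3.14154177e+00,  8.59068535e-05,  1.26933054e+00]), 'wrist_force': array([-0.22333081, -0.22358942, -0.82301274]), 'wrist_torque': array([-0.02194759, -0.05570992, -0.02205728]), 'width': 0.03755258064911796}
```

```bash
python3 -m creep '[[[0,0,0,0],[0,0,0,0],[0,0,0,0],[0,0,0,0],[0,0,0,0],[0,0,0,0]]]' 0;  python3 -m creep '[[[0,0,-4,0],[0,0,-10,0],[0,0,-30,0],[0,0,-40,0],[0,0,-40,0],[0,0,-20,0],[0,0,0,0]]]'
python3 -c "
from h import *
o=get_obs();print(o['tool_pos'],o['ee_rot'],o['wrist_force'],o['wrist_torque'],o['width'])
d=load('side0');t=load('top0')
# bore nominal candidates: hub face centre in side
a=cv2.imread('pics/side0.png')[130:195,280:350]
save('side','s1',(270,100,450,280),4)
m=cv2.imread('pics/s1.png');print(m.shape)
"
```

```text
time: 4.32
tool_pos: [0.5359, -0.1648, 0.0287]
ee_rot: [-3.14, 0.0, 1.269]
wrist_force: [-4.3, 1.3, 3.5]
width: 0.0197
time: 5.2
tool_pos: [0.5382, -0.1656, 0.1756]
ee_rot: [3.135, 0.001, 1.269]
wrist_force: [-0.5, 0.9, -2.3]
width: 0.0198
[ 0.53822801 -0.16563691  0.17564899] [3.13495955e+00 6.66382685e-04 1.26940487e+00] [-0.49476513  0.89558498 -2.25259128] [-0.01383176 -0.0239768  -0.03522112] 0.019786252507207478
(720, 720, 3)
```

View pics/s1.png

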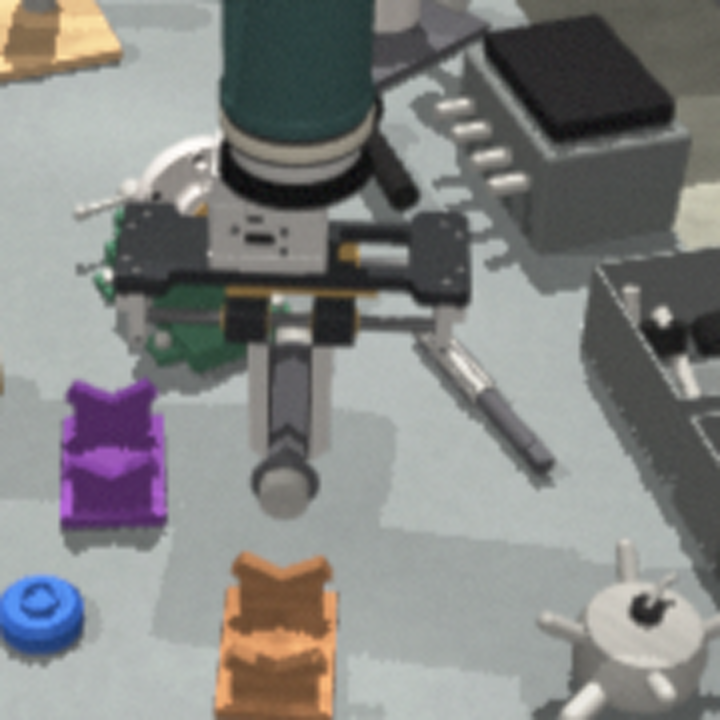

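```bash
cat > fit.py <<'E'
from h import *
from scipy.optimize import least_squares
d=load('side0')
uv=[(u,v) for v in range(125,200) for u in range(285,350)]
P=dep(d,uv); U=np.array(uv)
ok=(P[:,2]>.075)&(P[:,2]<.16)&(P[:,1]>.05)&(P[:,1]<.35)
P=P[ok];U=U[ok];print(len(P),P.min(0),P.max(0))
# vertical plane x sin? : n=(cos a, sin a,0), seek a with best histogram peaks
best=[]
for a in np.radians(np.arange(70,125,.5)):
    s=P[:,0]*np.cos(a)+P[:,1]*np.sin(a)
    h,e=np.histogram(s,bins=np.arange(s.min(),s.max()+.003,.003)); best.append((h.max(),np.degrees(a),e[h.argmax()]+.0015))
best.sort(reverse=True);print(best[:6])
for a in (best[0][1],):
    s=P[:,0]*np.cos(np.radians(a))+P[:,1]*np.sin(np.radians(a)); h,e=np.histogram(s,bins=np.arange(s.min(),s.max()+.003,.003));print(list(zip(e.round(4),h)))
E
python3 fit.py; python3 - <<'E'
from h import *
d=load('top0')
# top-view cloud of vice: min-area rect at z .06-.075 (jaw tops) and of cover z>.1
uv=[(u,v) for v in range(145,215) for u in range(210,300)]
P=dep(d,uv)
for lo,hi in ((.058,.076),(.10,.16)):
    Q=P[(P[:,2]>lo)&(P[:,2]<hi)]; r=cv2.minAreaRect((Q[:,:2]*1000).astype('f4')); print(len(Q),r,Q.mean(0),Q[:,2].max())
E
```

```text
641 [0.51480827 0.1465781  0.07583009] [0.60525792 0.19565844 0.1479786 ]
[(np.int64(161), np.float64(105.5), np.float64(0.018803014169869188)), (np.int64(160), np.float64(105.00000000000001), np.float64(0.02380043687575021)), (np.int64(158), np.float64(106.0), np.float64(0.01380610146538752)), (np.int64(157), np.float64(104.5), np.float64(0.02879798900994341)), (np.int64(145), np.float64(106.5), np.float64(0.008810079296553917)), (np.int64(145), np.float64(103.5), np.float64(0.03879195925061693))]
[(np.float64(-0.0067), np.int64(12)), (np.float64(-0.0037), np.int64(42)), (np.float64(-0.0007), np.int64(76)), (np.float64(0.0023), np.int64(37)), (np.float64(0.0053), np.int64(26)), (np.float64(0.0083), np.int64(31)), (np.float64(0.0113), np.int64(37)), (np.float64(0.0143), np.int64(73)), (np.float64(0.0173), np.int64(161)), (np.float64(0.0203), np.int64(82)), (np.float64(0.0233), np.int64(29)), (np.float64(0.0263), np.int64(24)), (np.float64(0.0293), np.int64(9)), (np.float64(0.0323), np.int64(2))]
393 ((563.306640625, 188.1263885498047), (96.94539642333984, 69.50936126708984), 15.397634506225586) [0.55808125 0.19265217 0.06562914] 0.07477901947358268
296 ((564.9088134765625, 172.90554809570312), (90.587158203125, 33.0967903137207), 15.574296951293945) [0.56039783 0.17351337 0.12952987] 0.15120829995620744
```

```bash
cat > rect.py <<'E'
from h import *
d=load('side0'); a=np.radians(105.4); n=np.array([np.cos(a),np.sin(a),0]); x=np.array([np.sin(a),-np.cos(a),0])
t0=np.array([.565,.173,0])@x; print('t0',t0,'n,x',n,x, 's of top centre',np.array([.565,.173,0])@n)
out=[]
for s in (-.0012,.0188):
    T,Z=np.meshgrid(t0+np.arange(-50,50,.25)/1000,(.098+np.arange(50,-50,-.25)/1000))
    P=T[...,None]*x+Z[...,None]*[0,0,1]+s*n
    uv=proj(d,P).reshape(400,400,2).astype('f4'); im=cv2.remap(d['color'],uv[...,0],uv[...,1],cv2.INTER_CUBIC)[...,::-1].copy()
    cv2.imwrite(f'/tmp/r{len(out)}.png',im)
    cv2.circle(im,(200,200),100 if s<0 else 184,(0,0,255),1); cv2.circle(im,(200,200),2,(0,0,255),-1)
    if s<0: cv2.circle(im,(200,200),58,(255,0,0),1)
    out.append(im)
cv2.imwrite('pics/rect.png',np.hstack(out))
E
python3 rect.py
```

```text
t0 0.5906551117174902 n,x [-0.26555612  0.9640954   0.        ] [0.9640954  0.26555612 0.        ] s of top centre 0.016749298552454005
```

View pics/rect.png

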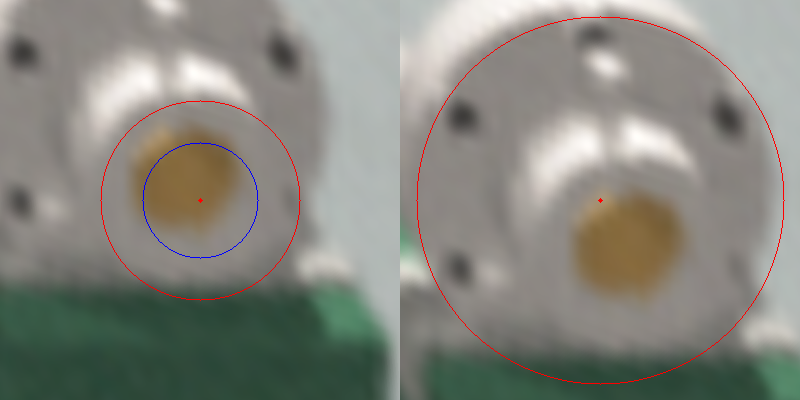

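```bash
python3 - <<'E'
from h import *
d=load('side0'); print(proj(d,[.5183,-.2252,.05]),'seen 338.25,269.25')
o=get_obs();p=o['tool_pos'];y=o['ee_rot'][2];print(o['time'],p,y)
m=p+[0,0,.019]; u=np.array([np.cos(y),np.sin(y),0])
print(proj(load('s1'),m-.062*u),'seen 341.25,222.5')
# mm per px of shifts
print(proj(d,m-.062*u+[[.001,0,0],[0,.001,0],[0,0,.001]])-proj(d,m-.062*u))
n=np.array([-.2656,.9641,0]);x=np.array([.9641,.2656,0])
for s in(-.0012,):
  c=.5879*x+s*n; print('mouth',c)
g=c-.140*n; print(g,[[float(v) for v in r] for r in rows(g[0],g[1],.1756,105.4,6)])
E
```

```text
[[338.92038512 270.92489088]] seen 338.25,269.25
5.25 [ 0.53716459 -0.16521757  0.17347603] 1.2693578740624047
[[340.34034751 226.35385164]] seen 341.25,222.5
[[ 0.46401652 -0.07743072]
 [-0.12148536 -0.32864467]
 [ 0.0100839  -0.34082456]]
mouth [0.56711311 0.15498932 0.        ]
[0.60429711 0.02001532 0.        ] [[32.8, 1.5, -0.4, -5.45], [32.5, 4.6, -0.3, -5.44], [31.9, 7.7, -0.4, -5.45], [31.1, 10.7, -0.3, -5.44], [29.9, 13.6, -0.4, -5.45], [28.4, 16.4, -0.3, -5.44]]
```

```bash
python3 - <<'E'
from h import *
n=np.array([-.2656,.9641,0]);x=np.array([.9641,.2656,0])
g=.5879*x+(-.0012-.120)*n; print(g,[[float(v) for v in r] for r in rows(g[0],g[1],.080,105.4,6)])
E
```

```text
[0.59898511 0.03929732 0.        ] [[35.6, -0.3, 15.6, -5.45], [35.5, 3.1, 15.6, -5.44], [35.0, 6.5, 15.6, -5.45], [34.2, 9.7, 15.6, -5.44], [33.2, 13.0, 15.5, -5.45], [31.8, 16.0, 15.6, -5.44]]
```

```bash
python3 -m creep '[[[35.6,-0.3,5,-5.4],[35.5,3.1,10,-5.5],[35,6.5,20,-5.4],[34.2,9.7,20,-5.5],[33.2,13,20,-5.4],[31.8,16,18.5,-5.5],[0,0,0,0],[0,0,0,0]]]'
python3 - <<'E'
from h import *
o=get_obs();print(o['tool_pos'],np.degrees(o['ee_rot']),o['wrist_force'])
d=save('wrist','w3',(140,0,540,300),2)
s=save('side','s3'); import numpy as np
E
```

```text
time: 6.25
tool_pos: [0.5977, 0.0391, 0.078]
ee_rot: [-3.14, 0.0, 1.84]
wrist_force: [0.1, -0.3, -1.5]
width: 0.0196
[0.59774304 0.03912871 0.07800226] [-1.79880933e+02  1.12231416e-02  1.05403688e+02] [ 0.06617777 -0.28221276 -1.47726419]
```

View pics/w3.png

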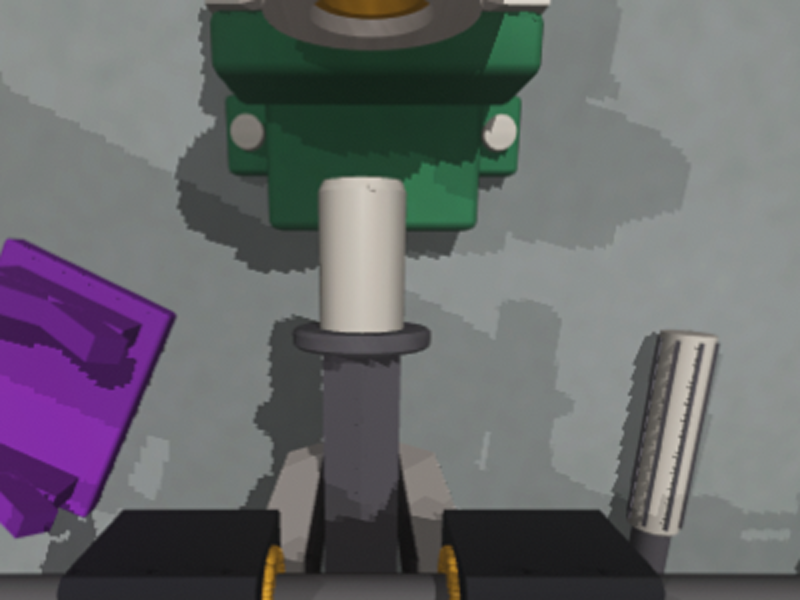

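```bash
python3 -m creep '[[[10,2.8,0,0],[10,0,0,0],[8,0,0,0],[0,0,0,0],[0,0,0,0]]]'; for i in 1; do python3 -m creep '[[[2,0,0,0],[0,0,0,0]]]'; done;  python3 -m creep '[[[2,0,0,0],[0,0,0,0]]]'; python3 -m creep '[[[2,0,0,0],[0,0,0,0]]]'
```

```text
time: 6.98
tool_pos: [0.5936, 0.0673, 0.0792]
ee_rot: [3.142, 0.0, 1.84]
wrist_force: [-0.5, 0.2, -1.9]
width: 0.0196
time: 7.22
tool_pos: [0.5931, 0.0691, 0.0791]
ee_rot: [-3.142, 0.0, 1.84]
wrist_force: [-0.0, -0.1, -2.3]
width: 0.0197
time: 7.48
tool_pos: [0.5925, 0.0712, 0.0791]
ee_rot: [-3.142, 0.0, 1.84]
wrist_force: [0.2, -0.0, -2.1]
width: 0.0196
time: 7.72
tool_pos: [0.592, 0.0732, 0.0792]
ee_rot: [-3.142, 0.0, 1.84]
wrist_force: [0.1, -0.6, -2.1]
width: 0.0196
```

```bash
for k in 1; do python3 -m creep '[[[1,0,0,0],[0,0,0,0]]]'; python3 -m creep '[[[1,0,0,0],[0,0,0,0]]]';python3 -m creep '[[[1,0,0,0],[0,0,0,0]]]'; done | egrep 'pos|force'
```

```text
tool_pos: [0.5917, 0.0741, 0.0792]
wrist_force: [-0.3, -0.3, -1.5]
tool_pos: [0.5915, 0.075, 0.0792]
wrist_force: [0.2, -0.2, -3.4]
tool_pos: [0.5912, 0.076, 0.0792]
wrist_force: [0.8, 0.4, -1.5]
```

```bash
{ python3 -m creep '[[[1,0,0,0],[0,0,0,0]]]'; python3 -m creep '[[[1,0,0,0],[0,0,0,0]]]'; python3 -m creep '[[[1,0,0,0],[0,0,0,0]]]'; } | egrep 'pos|force'
```

```text
tool_pos: [0.5909, 0.0769, 0.0792]
wrist_force: [-0.0, -0.0, -2.4]
tool_pos: [0.5907, 0.0779, 0.0792]
wrist_force: [0.4, 0.3, -2.1]
tool_pos: [0.5904, 0.0789, 0.0792]
wrist_force: [0.0, 0.2, -2.1]
```

```bash
{ python3 -m creep '[[[1,0,0,0],[0,0,0,0]]]'; python3 -m creep '[[[1,0,0,0],[0,0,0,0]]]'; python3 -m creep '[[[1,0,0,0],[0,0,0,0]]]';python3 -m creep '[[[1,0,0,0],[0,0,0,0]]]'; } | egrep 'pos|force'
```

```text
tool_pos: [0.5901, 0.0799, 0.0792]
wrist_force: [0.2, -0.9, -1.9]
tool_pos: [0.5898, 0.0808, 0.0791]
wrist_force: [-0.4, 0.4, -2.7]
tool_pos: [0.5898, 0.0812, 0.0792]
wrist_force: [0.1, -2.6, -2.4]
tool_pos: [0.5897, 0.0815, 0.0793]
wrist_force: [1.5, -4.8, -2.5]
```

```bash
{ python3 -m creep '[[[-2,0,0,0],[0,0,1,0],[0,0,0,0]]]'; python3 -m creep '[[[0,0,1,0],[0,0,0,0]]]'; python3 -m creep '[[[0,0,1,0],[0,0,0,0]]]';python3 -m creep '[[[0,0,1,0],[0,0,0,0]]]'; } | egrep 'pos|force'
```

```text
tool_pos: [0.5899, 0.0812, 0.0784]
wrist_force: [-1.0, -1.2, -1.0]
tool_pos: [0.59, 0.0811, 0.0776]
wrist_force: [-0.9, -1.2, 1.2]
tool_pos: [0.5901, 0.081, 0.0764]
wrist_force: [-0.6, -0.1, 1.5]
tool_pos: [0.5901, 0.0808, 0.0752]
wrist_force: [-0.2, -0.4, 2.3]
```

```bash
python3 -m creep '[[[0,0,-3,0],[0,0,-1,0],[0,0,0,0]]]'|egrep 'pos|force'
cat > tilt.py <<'E'
from h import *
import sys
def tilt(f):
    d=load(f); E=np.array(d['extrinsics']);o=-E[:3,:3].T@E[:3,3]
    v=np.arange(90,270); u=np.full_like(v,321)
    P=dep(d,list(zip(u,v))); u0=np.array([-.2656,.9641,0]); s=(P-o)@u0; z=P[:,2]-o[2]
    for name,lo,hi in(('go',95,160),('handle',182,250)):
        m=(v>=lo)&(v<hi); k=np.polyfit(s[m],z[m],1); print(f,name,k[0].round(4),np.polyval(k,s[m].mean()).round(4),s[m].mean().round(4))
if __name__=='__main__':
    save('wrist',sys.argv[1],(140,0,540,300),2); tilt('w3'); tilt(sys.argv[1])
E
python3 tilt.py w4
```

```text
tool_pos: [0.5896, 0.0807, 0.0786]
wrist_force: [0.1, -0.3, -2.5]
w3 go 0.0809 -0.1425 -0.0014
w3 handle -0.0017 -0.1466 -0.0453
w4 go 0.2853 -0.1421 -0.0016
w4 handle 0.0196 -0.1459 -0.0451
```

```bash
python3 - <<'E'
from h import *
for f in('w3','w4'):
    d=load(f);E=np.array(d['extrinsics']);o=-E[:3,:3].T@E[:3,3];u0=np.array([-.2656,.9641,0])
    v=list(range(92,286,6));P=dep(d,[(321,a) for a in v]); 
    print(f,o, [(a,round(1000*float((p-o)@u0),1),round(1000*float(p[2]-o[2]),1)) for a,p in zip(v,P)])
E
```

```text
w3 [0.58051521 0.10546371 0.25683054] [(92, 14.3, -147.5), (98, 11.7, -147.3), (104, 9.0, -146.9), (110, 6.3, -146.6), (116, 3.6, -146.8), (122, 0.9, -147.1), (128, -1.9, -146.9), (134, -4.6, -146.1), (140, -7.5, -147.1), (146, -10.4, -147.5), (152, -13.2, -147.4), (158, -16.1, -147.6), (164, -19.1, -147.8), (170, -21.0, -140.6), (176, -23.8, -140.5), (182, -27.9, -146.6), (188, -31.0, -147.3), (194, -34.0, -146.8), (200, -36.9, -146.1), (206, -40.2, -146.7), (212, -43.5, -147.2), (218, -46.7, -147.2), (224, -49.6, -146.3), (230, -53.1, -147.0), (236, -56.3, -147.0), (242, -59.7, -147.1), (248, -62.6, -146.0), (254, -66.0, -146.3), (260, -69.7, -146.9), (266, -73.0, -146.6), (272, -76.1, -145.9), (278, -79.5, -145.6), (284, -83.4, -146.3)]
w4 [0.57217668 0.14698711 0.25751654] [(92, 12.9, -132.7), (98, 10.5, -132.3), (104, 8.9, -145.7), (110, 6.3, -147.0), (116, 3.6, -145.8), (122, 0.9, -145.2), (128, -1.8, -145.8), (134, -4.6, -145.3), (140, -7.4, -146.3), (146, -10.2, -145.7), (152, -13.1, -146.3), (158, -16.1, -147.3), (164, -18.7, -145.1), (170, -20.7, -139.1), (176, -23.5, -138.8), (182, -27.5, -144.8), (188, -30.7, -145.9), (194, -33.5, -145.0), (200, -36.7, -145.5), (206, -39.6, -144.9), (212, -42.7, -144.6), (218, -46.4, -146.5), (224, -49.3, -145.6), (230, -52.8, -146.5), (236, -55.7, -145.5), (242, -59.4, -146.4), (248, -62.9, -146.8), (254, -66.1, -146.5), (260, -69.7, -146.9), (266, -73.3, -147.2), (272, -76.4, -146.4), (278, -80.3, -147.3), (284, -83.8, -147.1)]
```

```bash
cat > cyl.py <<'E'
from h import *
from scipy.optimize import least_squares
import sys
def fit(f):
    d=load(f);E=np.array(d['extrinsics']);o=-E[:3,:3].T@E[:3,3]
    n=np.array([-.2656,.9641,0]);x=np.array([.9641,.2656,0])
    V,U=np.mgrid[0:286,240:400]; uv=np.c_[U.ravel(),V.ravel()]
    P=dep(d,uv)-o; s,t,z=1000*P@n,1000*P@x,1000*P[:,2]
    def cyl(m,r,nm,tilt=False):
        S,T,Z=s[m],t[m],z[m]; S0=S.mean()
        def f(p): return np.hypot(T-p[0]-p[2]*(S-S0),Z-p[1]-p[3]*(S-S0))-r
        def g(p): return f([*p,0,0])
        q=least_squares(f if tilt else g,[0,-157,0,0] if tilt else [0,-157],loss='soft_l1'); print(f.__name__ and nm,m.sum(),'S0',S0.round(1),q.x.round(3),'rms',np.sqrt(np.mean(q.fun**2)).round(2))
    hub=(s>11)&(s<28)&(abs(t-2)<17)&(z>-148)&(z<-128)
    if hub.sum()>50: cyl(hub,25,'hub')
    hs=np.where((z>-140)&(z<-128)&(abs(t)<6)&(s>0)); 
    if len(hs[0]): print('hub face s',np.percentile(s[hs],[0,2,5]))
    go=(s>-17)&(s<7.5)&(abs(t)<8)&(z>-152)&(z<-140); cyl(go,11,'go',True)
    ha=(s>-82)&(s<-28)&(abs(t)<1.5)&(z>-152)&(z<-140); k=np.polyfit(s[ha],z[ha],1); print('ridge slope',k[0].round(4),'z-11.5 at s=-70',(np.polyval(k,-70)-11.5).round(2))
    print(o)
if __name__=='__main__':
    for f in sys.argv[1:]: print(f); fit(f)
E
python3 cyl.py w3 w4
```

```text
w3
hub 150 S0 12.9 [-9.4000e-02 -1.7215e+02] rms 0.47
go 1699 S0 -4.5 [ 1.06000e-01 -1.57998e+02  2.00000e-03 -7.00000e-03] rms 0.56
ridge slope -0.0051 z-11.5 at s=-70 -158.24
[0.58051521 0.10546371 0.25683054]
w4
hub 3068 S0 19.2 [  -0.777 -157.336] rms 0.64
hub face s [ 9.69675437  9.82285241 10.12524773]
go 1732 S0 -4.5 [-4.00000e-02 -1.56758e+02 -3.00000e-03  1.70000e-02] rms 0.57
ridge slope 0.0192 z-11.5 at s=-70 -158.27
[0.57217668 0.14698711 0.25751654]
```

```bash
{ python3 -m creep '[[[-3,0,0,0],[0,-0.7,0.6,0],[0,0,0,0]]]'; python3 -m creep '[[[2,0,0,0],[0,0,0,0]]]'; python3 -m creep '[[[2,0,0,0],[0,0,0,0]]]';python3 -m creep '[[[1,0,0,0],[0,0,0,0]]]';python3 -m creep '[[[1,0,0,0],[0,0,0,0]]]'; } | egrep 'pos|force'; python3 -c "
from h import *;save('wrist','w5')"; python3 cyl.py w5
```

```text
tool_pos: [0.5899, 0.0776, 0.0784]
wrist_force: [0.1, 0.0, -1.6]
tool_pos: [0.5895, 0.0798, 0.0786]
wrist_force: [0.8, -0.2, -2.1]
tool_pos: [0.5889, 0.0817, 0.0785]
wrist_force: [-0.6, -0.5, -2.3]
tool_pos: [0.5886, 0.0825, 0.0785]
wrist_force: [-0.2, -0.6, -2.1]
tool_pos: [0.5884, 0.0835, 0.0785]
wrist_force: [-0.7, -0.0, -2.9]
w5
hub 2963 S0 19.2 [-7.90000e-02 -1.57111e+02] rms 1.34
hub face s [6.76876374 6.85154652 7.26385745]
go 1692 S0 -4.8 [ 3.20000e-02 -1.56932e+02 -4.00000e-03  1.50000e-02] rms 0.6
ridge slope 0.0155 z-11.5 at s=-70 -158.25
[0.57079026 0.14971507 0.25736691]
```

```bash
{ python3 -m creep '[[[2,0,-0.1,0],[2,0,-0.1,0],[0,0,0,0]]]'; python3 -m creep '[[[2,0,-0.1,0],[2,0,-0.1,0],[0,0,0,0]]]';python3 -m creep '[[[2,0,-0.1,0],[2,0,-0.1,0],[0,0,0,0]]]'; } | egrep 'pos|force'
```

```text
tool_pos: [0.5873, 0.0876, 0.0787]
wrist_force: [0.1, 0.1, -3.2]
tool_pos: [0.5862, 0.0914, 0.0788]
wrist_force: [0.0, 0.2, -2.8]
tool_pos: [0.5851, 0.0952, 0.0791]
wrist_force: [-1.0, -0.6, -4.0]
```

Sliding freely; 14 mm to go.

```bash
{ python3 -m creep '[[[2,0,0,0],[2,0,0,0],[0,0,0,0]]]'; python3 -m creep '[[[2,0,0,0],[2,0,0,0],[0,0,0,0]]]';python3 -m creep '[[[2,0,0,0],[1,0,0,0],[0,0,0,0]]]'; } | egrep 'pos|force'; python3 -c "
from h import *;save('wrist','w6')"; python3 cyl.py w6
```

```text
tool_pos: [0.5841, 0.0991, 0.0791]
wrist_force: [-0.0, -0.9, -3.3]
tool_pos: [0.583, 0.103, 0.0791]
wrist_force: [-0.1, -0.5, -4.0]
tool_pos: [0.5823, 0.1058, 0.0792]
wrist_force: [-0.3, -0.5, -4.0]
w6
hub face s [0.40535844 0.40634169 0.40736532]
go 0 S0 nan [   0. -157.    0.    0.] rms nan
ridge slope 0.0072 z-11.5 at s=-70 -158.23
[0.56466381 0.17195498 0.25800413]cyl.py:10: RuntimeWarning: Mean of empty slice.
  S,T,Z=s[m],t[m],z[m]; S0=S.mean()
  ret = ret.dtype.type(ret / rcount)
  return _methods._mean(a, axis=axis, dtype=dtype,
```

```bash
{ python3 -m creep '[[[1,0,0,0],[1,0,0,0],[0,0,0,0]]]'; python3 -m creep '[[[1,0,0,0],[0,0,0,0]]]';python3 -m creep '[[[1,0,0,0],[0,0,0,0]]]';python3 -m creep '[[[1,0,0,0],[0,0,0,0]]]';python3 -m creep '[[[1,0,0,0],[0,0,0,0]]]'; } | egrep 'pos|force'
```

```text
tool_pos: [0.5817, 0.1077, 0.0792]
wrist_force: [0.1, -1.4, -4.1]
tool_pos: [0.5815, 0.1086, 0.0792]
wrist_force: [-0.5, -1.1, -4.7]
tool_pos: [0.5813, 0.1092, 0.0792]
wrist_force: [0.1, -2.2, -4.6]
tool_pos: [0.5813, 0.1093, 0.0793]
wrist_force: [0.7, -4.1, -3.8]
tool_pos: [0.5812, 0.1094, 0.0794]
wrist_force: [1.0, -7.3, -3.4]
```

```bash
python3 -m creep '[[[0,0,0,0],[0,0,0,0],[0,0,0,0]]]' | egrep 'pos|force'; python3 -c "
from h import *
save('wrist','w7'); d=load('top0')
uv=[(u,v) for v in range(150,215) for u in range(205,262)]
P=dep(d,uv); n=np.array([-.2656,.9641,0]);x=np.array([.9641,.2656,0])
s=(P@n-.0011)*1000;t=(P@x-.5885)*1000
for a in range(30,160,10):
    m=(s>=a)&(s<a+10)&(abs(t)<90)&(P[:,2]>.015); print(a,m.sum(), P[m,2].max().round(3) if m.any() else 0, t[m].min().round() if m.any() else 0,t[m].max().round() if m.any() else 0)
"; python3 cyl.py w7 2>/dev/null| egrep 'ridge|0\.'
```

```text
tool_pos: [0.5812, 0.1094, 0.0794]
wrist_force: [0.9, -6.7, -3.3]
30 31 0.15 -44.0 21.0
40 98 0.072 -44.0 51.0
50 112 0.072 -44.0 51.0
60 59 0.071 -45.0 52.0
70 86 0.048 -47.0 51.0
80 85 0.053 -46.0 43.0
90 103 0.058 -34.0 42.0
100 37 0.055 -34.0 40.0
110 20 0.05 -6.0 12.0
120 83 0.053 -45.0 54.0
130 19 0.051 -44.0 51.0
140 0 0 0 0
150 0 0 0 0
go 0 S0 nan [   0. -157.    0.    0.] rms nan
ridge slope 0.004 z-11.5 at s=-70 -158.03
[0.56349456 0.17624508 0.2579952 ]
```

```bash
python3 -m creep '[[[-5,0,0,0],[-8,0,0,0],[-10,0,0,0],[-12,0,0,0],[-12,0,0,0],[-14,0,0,0],[0,0,0,0],[0,0,0,0]]]' | egrep 'time|pos|rot|force';python3 -c "
from h import *;save('wrist','w8')"; python3 cyl.py w8; python3 -m creep '[[[0,0,-30,0],[0,0,-45,0],[0,0,-45,0],[0,0,0,0]]]' | egrep 'pos|rot|force'; python3 -c "
from h import *
n=np.array([-.2656,.9641,0]);h=np.array([.5812,.1094,.0794]); g=h+.172*n
print(g,[[float(v) for v in r] for r in rows(g[0],g[1],.199,105.4,7)])"
```

```text
time: 18.3
tool_pos: [0.597, 0.0526, 0.0792]
ee_rot: [3.141, -0.0, 1.84]
wrist_force: [0.4, -0.3, -1.9]
w8
hub 292 S0 13.3 [  -0.523 -171.097] rms 0.74
hub face s [38.68939423 38.92144438 39.04236516]
go 1732 S0 -4.6 [ 7.70000e-02 -1.56821e+02  1.00000e-03  2.10000e-02] rms 0.57
ridge slope 0.0193 z-11.5 at s=-70 -158.32
[0.57939717 0.11872043 0.25810364]
tool_pos: [0.5994, 0.0532, 0.2047]
ee_rot: [3.131, 0.003, 1.841]
wrist_force: [0.2, 0.3, -1.8]
[0.5355168 0.2752252 0.0794   ] [[33.0, -0.3, 0.8, 0.01], [33.0, -0.3, 0.8, 0.01], [33.0, -0.3, 0.8, 0.01], [33.0, -0.4, 0.8, 0.01], [33.0, -0.4, 0.8, 0.01], [33.0, -0.3, 0.9, 0.01], [33.0, -0.4, 0.8, 0.02]]
```

```bash
python3 -c "
from h import *
d=save('wrist','w9',(170,0,470,200),2.6);o=get_obs();print(o['tool_pos'],o['ee_rot'],o['time'])"
```

```text
[0.59786884 0.05310057 0.20117682] [3.13720264e+00 1.21622356e-03 1.84082111e+00] 18.9
```

View pics/w9.png

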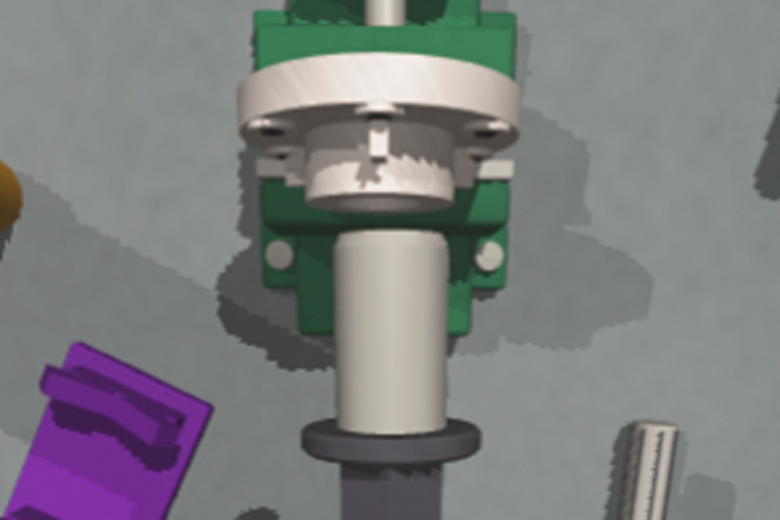

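```bash
cat > disc.py <<'E'
from h import *
from scipy.optimize import least_squares
d=load('w9'); V,U=np.mgrid[0:85,240:400]; P=dep(d,np.c_[U.ravel(),V.ravel()])*1000
n=np.array([-.2656,.9641,0]);x=np.array([.9641,.2656,0]); s,t,z=P@n-1.1,P@x,P[:,2]
for nm,m,r in(('disc',(s>19)&(s<33)&(z>115)&(abs(t-588)<38),46),('hub',(s>-3)&(s<17)&(z>110)&(z<130)&(abs(t-588)<20),25)):
    S,T,Z=s[m],t[m],z[m]; f=lambda p:np.hypot(T-p[0],Z-p[1])-r
    q=least_squares(f,[588,100],loss='soft_l1',f_scale=.7); k=abs(q.fun)<2; print(nm,m.sum(),np.percentile(S,[1,99]),q.x,np.std(q.fun))
E
python3 disc.py
```

```text
disc 1817 [19.03489858 30.61373051] [589.88268985 100.00316803] 2.5258856649331345
hub 1224 [-1.88372457 16.77366755] [590.16262264 100.11367206] 1.5370318568088994
```

```bash
python3 -m creep '[[[20,0,0,0],[35,0,0,0],[45,0,0,0],[45,0,0,0],[45,0,0,0],[30,0,0,0],[11,0,0,0],[0,0,0,0]]]' | egrep 'pos|rot|force'; python3 -m creep '[[[0,0,0,0],[0,0,0,0]]]' | egrep 'pos|rot|force'; python3 -c "
from h import *
n=np.array([-.2656,.9641,0]);h=np.array([.5812,.1094,.0794]); g=h+.172*n
print(g,[[float(v) for v in r] for r in rows(g[0],g[1],.0816,105.4,4)])"
```

```text
tool_pos: [0.5345, 0.2757, 0.1975]
ee_rot: [-3.139, 0.001, 1.842]
wrist_force: [-0.1, -0.9, -2.6]
tool_pos: [0.5359, 0.2742, 0.1991]
ee_rot: [-3.141, 0.0, 1.838]
wrist_force: [0.3, -0.8, -2.2]
[0.5355168 0.2752252 0.0794   ] [[0.3, -0.0, 29.4, -0.02], [0.3, -0.0, 29.4, -0.02], [0.3, -0.0, 29.3, -0.02], [0.2, -0.1, 29.4, -0.01]]
```

```bash
python3 -m creep '[[[0,0,35,0],[0,0,40,0],[0,0,30,0],[0,0,12.5,0],[0,0,0,0],[0,0,0,0],[0,0,0,0]]]' | egrep 'pos|rot|force'; python3 -m creep '[[[-10,0,0,0],[-8,0,0,0],[0,0,0,0],[0,0,0,0]]]' | egrep 'time|pos|rot|force'; python3 -c "
from h import *
save('side','s9',(270,100,370,200),6);save('top','t9',(200,130,320,220),6);save('wrist','w10')
o=get_obs();p=o['tool_pos'];n=np.array([-.2656,.9641,0]);x=np.array([.9641,.2656,0]);h=np.array([.5812,.1094,.0794]); print((p-h)@n,(p-h)@x,p[2])"
```

```text
tool_pos: [0.5366, 0.2757, 0.0836]
ee_rot: [3.138, -0.0, 1.84]
wrist_force: [0.1, -0.0, -2.6]
time: 21.52
tool_pos: [0.5403, 0.2578, 0.0816]
ee_rot: [-3.141, -0.0, 1.84]
wrist_force: [0.1, 0.9, -2.2]
0.15424801217861286 -7.497094590942155e-05 0.08157760189575228
```

```bash
{ python3 -m creep '[[[-5,0,0,0],[0,0,0,0]]]';python3 -m creep '[[[-2,0,0,0],[0,0,0,0]]]'; python3 -m creep '[[[-1,0,0,0],[0,0,0,0]]]';python3 -m creep '[[[-1,0,0,0],[0,0,0,0]]]';python3 -m creep '[[[-1,0,0,0],[0,0,0,0]]]'; } | egrep 'pos|force';  python3 -c "
from h import *
o=get_obs();p=o['tool_pos'];n=np.array([-.2656,.9641,0]);x=np.array([.9641,.2656,0]);h=np.array([.5812,.1094,.0794]); print((p-h)@n,(p-h)@x,p[2])"
```

```text
tool_pos: [0.5417, 0.2528, 0.0816]
wrist_force: [0.2, 0.2, -2.3]
tool_pos: [0.5422, 0.251, 0.0817]
wrist_force: [-0.6, 0.1, -2.2]
tool_pos: [0.5424, 0.2502, 0.0817]
wrist_force: [-0.2, 1.0, -2.5]
tool_pos: [0.5427, 0.2492, 0.0816]
wrist_force: [0.7, 0.1, -2.0]
tool_pos: [0.543, 0.2482, 0.0816]
wrist_force: [0.0, -0.4, -2.5]
0.14400677128650613 4.598576866691444e-06 0.08164592902975684
```

```bash
{ python3 -m creep '[[[-1,0,0,0],[0,0,0,0]]]';python3 -m creep '[[[-1,0,0,0],[0,0,0,0]]]'; python3 -m creep '[[[-1,0,0,0],[0,0,0,0]]]';python3 -m creep '[[[-1,0,0,0],[0,0,0,0]]]'; } | egrep 'pos|force';  python3 -c "
from h import *
o=get_obs();p=o['tool_pos'];n=np.array([-.2656,.9641,0]);x=np.array([.9641,.2656,0]);h=np.array([.5812,.1094,.0794]); print((p-h)@n,(p-h)@x,p[2],o['wrist_force']@n)"
```

```text
tool_pos: [0.5432, 0.2472, 0.0816]
wrist_force: [0.3, -0.6, -1.9]
tool_pos: [0.5435, 0.2464, 0.0817]
wrist_force: [0.3, 0.4, -1.5]
tool_pos: [0.5435, 0.2462, 0.0817]
wrist_force: [-0.2, 2.8, -1.5]
tool_pos: [0.5435, 0.2461, 0.0817]
wrist_force: [-1.4, 5.2, -2.6]
0.14181103086566768 -3.586794725834872e-05 0.08168562336260501 5.440705692984491
```

In the seat and stopped on the bush face at the expected depth; hold about 7 N for over a second.

```bash
{ python3 -m creep '[[[-0.8,0,0,0],[0,0,0,0],[0,0,0,0],[0,0,0,0],[0,0,0,0],[0,0,0,0]]]'; python3 -m creep '[[[0,0,0,0],[0,0,0,0],[0,0,0,0],[0,0,0,0],[0,0,0,0],[0,0,0,0]]]'; } | egrep 'time|pos|force';  python3 -c "
from h import *
o=get_obs();p=o['tool_pos'];n=np.array([-.2656,.9641,0]);x=np.array([.9641,.2656,0]);h=np.array([.5812,.1094,.0794]); print((p-h)@n,(p-h)@x,p[2],o['wrist_force']@n)"
```

```text
time: 24.68
tool_pos: [0.5435, 0.2461, 0.0817]
wrist_force: [-2.0, 7.1, -3.0]
time: 25.42
tool_pos: [0.5435, 0.2461, 0.0817]
wrist_force: [-1.3, 7.3, -2.4]
0.14178406362342555 -3.362349587541409e-05 0.0817460859712144 7.394319680846628
```

```bash
python3 -m creep '[[[5,0,0,0],[10,0,0,0],[15,0,0,0],[0,0,-30,0],[0,0,-45,0],[0,0,-42,0],[0,0,0,0],[0,0,0,0]]]' | egrep 'time|pos|force'; python3 -c "
from h import *
o=get_obs();print(o['tool_pos'],np.degrees(o['ee_rot'][2]))
for r in rows(.5364,-.1651,.190,72.73,12): print([float(v) for v in r])"
```

```text
time: 26.42
tool_pos: [0.5355, 0.2726, 0.1968]
wrist_force: [-0.2, -0.0, -2.7]
[0.53545668 0.2726384  0.1967771 ] 105.44583863567783
[-35.2, -9.6, 0.6, 2.73]
[-35.6, -8.0, 0.6, 2.73]
[-35.9, -6.2, 0.6, 2.73]
[-36.2, -4.5, 0.6, 2.73]
[-36.4, -2.8, 0.5, 2.72]
[-36.5, -1.1, 0.6, 2.73]
[-36.5, 0.7, 0.5, 2.72]
[-36.4, 2.4, 0.6, 2.73]
[-36.2, 4.1, 0.5, 2.72]
[-36.0, 5.8, 0.6, 2.73]
[-35.7, 7.5, 0.5, 2.72]
[-35.3, 9.3, 0.6, 2.73]
```

```bash
python3 -m creep '[[[-35.2,-9.6,0,2.7],[-35.6,-8,0,2.7],[-35.9,-6.2,0,2.7],[-36.2,-4.5,0,2.7],[-36.4,-2.8,0,2.7],[-36.5,-1.1,0,2.7],[-36.5,0.7,0,2.7],[-36.4,2.4,0,2.7]]]' | egrep 'force'; python3 -m creep '[[[-36.2,4.1,0,2.7],[-36,5.8,0,2.7],[-35.7,7.5,0,2.7],[-35.3,9.3,0,2.7],[0,0,0,0],[0,0,0,0]]]' | egrep 'time|pos|rot|force'; python3 -c "
from h import *
for r in rows(.5364,-.1651,.060,72.73,4): print([float(v) for v in r])"
```

```text
wrist_force: [1.1, 0.3, -2.2]
time: 28.18
tool_pos: [0.5373, -0.1643, 0.1964]
ee_rot: [-3.137, -0.001, 1.275]
wrist_force: [0.1, 1.1, -1.4]
[-0.3, -0.2, 34.1, 0.08]
[-0.2, -0.2, 34.1, 0.08]
[-0.3, -0.1, 34.1, 0.08]
[-0.2, -0.2, 34.1, 0.07]
```

```bash
python3 -m creep '[[[-0.3,-0.2,40,0.1],[-0.3,-0.2,40,0.1],[-0.3,-0.2,36,0.1],[-0.2,-0.2,20,0],[0,0,0,0],[0,0,0,0],[0,0,0,0]]]' | egrep 'time|pos|rot|force'; python3 -c "
from h import *
save('wrist','w11',(220,60,440,400),1.7)"
```

```text
time: 29.05
tool_pos: [0.5382, -0.1661, 0.0644]
ee_rot: [3.139, 0.0, 1.27]
wrist_force: [-0.2, -0.1, -1.7]
```

View pics/w11.png

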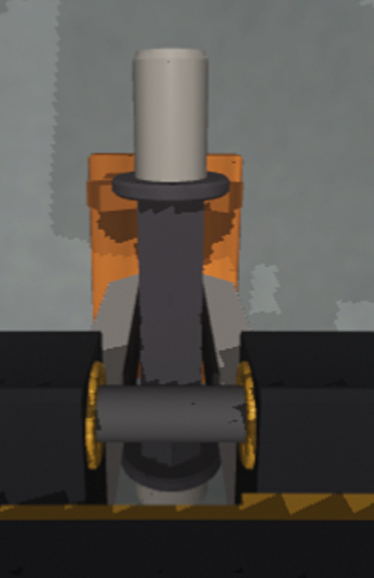

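```bash
python3 -m creep '[[[0,0,3,0],[0,0,0,0]]]' | egrep 'pos'; python3 -m creep '[[[0,0,3,0],[0,0,0,0],[0,0,0,0]]]' | egrep 'time|pos|rot|force'; python3 -c "
from h import *
o=get_obs();print(o['tool_pos'],o['ee_rot'])
save('wrist','w12')
def f(n):
    d=load(n); V,U=np.mgrid[90:290,255:385]; P=dep(d,np.c_[U.ravel(),V.ravel()]);a=np.radians(72.7);u=np.array([np.cos(a),np.sin(a),0]);x=np.array([np.sin(a),-np.cos(a),0])
    c=d['color'][90:290,255:385].reshape(-1,3).astype(int); m=(c[:,0]-c[:,2]>50)&(P@u-.0>.02)
    # far cheek band
    s=P@u;t=P@x; hi=s[m].max(); b=m&(s>np.percentile(s[m],97)-.012); print(n,m.sum(),np.percentile(s[m],[1,97,99]),np.percentile(t[b],[1,99]),np.percentile(t[b],[1,99]).mean(), (o['tool_pos']@x))
f('w2');f('w11');f('w12')
"
```

```text
tool_pos: [0.537, -0.166, 0.0596]
time: 29.72
tool_pos: [0.5371, -0.166, 0.0566]
ee_rot: [-3.141, 0.0, 1.269]
wrist_force: [-0.2, -0.7, -2.5]
[ 0.53705541 -0.16603086  0.05655733] [-3.14140607e+00  4.94014954e-05  1.26921363e+00]
w2 1635 [0.02060255 0.05029413 0.06823318] [0.52750027 0.59578506] 0.5616426644161707 0.5621328629296749
w11 1784 [0.02031226 0.05022592 0.05466118] [0.52679065 0.59555195] 0.5611713007166252 0.5621328629296749
w12 1958 [0.02044987 0.05018904 0.05062048] [0.52667831 0.59568193] 0.5611801224044102 0.5621328629296749
```

```bash
{ python3 -m creep '[[[0.8,-0.8,8,0],[0,0,8,0],[0,0,4,0],[0,0,2,0],[0,0,0,0],[0,0,0,0]]]'; python3 -m creep '[[[0,0,1.5,0],[0,0,0,0]]]'; python3 -m creep '[[[0,0,1,0],[0,0,0,0]]]'; python3 -m creep '[[[0,0,1,0],[0,0,0,0]]]'; } | egrep 'pos|force'
```

```text
tool_pos: [0.5368, -0.1651, 0.035]
wrist_force: [0.2, -0.3, -1.8]
tool_pos: [0.5366, -0.165, 0.0331]
wrist_force: [-0.5, -0.4, -2.4]
tool_pos: [0.5365, -0.165, 0.032]
wrist_force: [0.7, -0.9, -1.9]
tool_pos: [0.5365, -0.165, 0.0311]
wrist_force: [0.2, 0.3, -2.2]
```

```bash
{ python3 -m creep '[[[0,0,0.8,0],[0,0,0,0]]]'; python3 -m creep '[[[0,0,0.8,0],[0,0,0,0]]]'; python3 -m creep '[[[0,0,0.8,0],[0,0,0,0]]]'; python3 -m creep '[[[0,0,0.8,0],[0,0,0,0]]]'; } | egrep 'pos|force'
```

```text
tool_pos: [0.5365, -0.165, 0.0303]
wrist_force: [-0.0, -0.5, -1.8]
tool_pos: [0.5367, -0.165, 0.0299]
wrist_force: [-0.1, -0.4, 0.5]
tool_pos: [0.5369, -0.165, 0.0295]
wrist_force: [-1.0, 1.3, 3.1]
tool_pos: [0.537, -0.1649, 0.0292]
wrist_force: [-2.8, 3.0, 6.2]
```

Seated (force now upward). Release gently, rise and check.

```bash
{ python3 -m creep '[[[0,0,-0.6,0],[0,0,0,0]]]'; python3 -m creep '[[[0,0,0,0],[0,0,0,0],[0,0,0,0],[0,0,0,0]]]' 0.3;  python3 -m creep '[[[0,0,0,0],[0,0,0,0],[0,0,0,0],[0,0,0,0]]]' 0.6; python3 -m creep '[[[0,0,-15,0],[0,0,-40,0],[0,0,-50,0],[0,0,-30,0],[0,0,0,0],[0,0,0,0]]]'; } | egrep 'time|pos|force|width'; python3 -c "
from h import *
save('wrist','w13',(220,60,440,400),1.7)"
```

```text
time: 32.52
tool_pos: [0.5369, -0.1649, 0.0292]
wrist_force: [-1.8, 2.5, 6.5]
width: 0.0196
time: 33.02
tool_pos: [0.5365, -0.1651, 0.0283]
wrist_force: [0.1, 0.9, 0.0]
width: 0.0281
time: 33.52
tool_pos: [0.5366, -0.165, 0.0286]
wrist_force: [0.3, -0.5, -0.3]
width: 0.0562
time: 34.28
tool_pos: [0.536, -0.1647, 0.1625]
wrist_force: [-1.1, 0.6, -0.9]
width: 0.0566
```

View pics/w13.png

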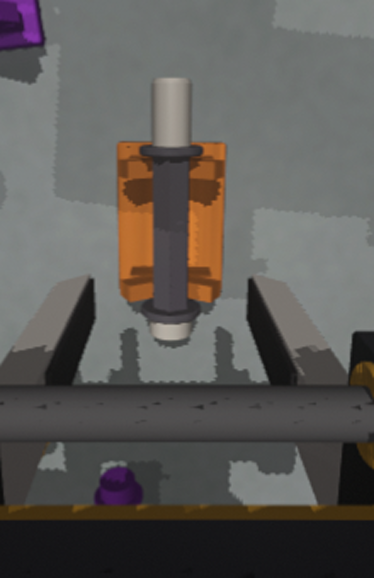

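The gauge lies centred and level in both Vs, go end up at crop (172,80), no-go end at (170,330); the fingers are clear. Handing in.

```bash
python3 -c "
from bench import ticket,get_obs; ticket.close_job(); print(get_obs()['time'])"
```

```text
the job is handed in; nothing more can be done
the job is handed in; nothing more can be done
```

The bore check is done and handed in at about 34 s of the 72 s allowed. No verdict is reported back, so the results below are my own readings.

- **Go end:** it slid fully home from the front. The collar stopped at the expected depth, and I held it there at about 7 N before drawing it out.
- **No-go end:** offered at the rear mouth, it entered the seal seat and stopped on the bush face. The stop came 141.8 mm along from the go-home position, against 142 mm expected. I held it at about 7.4 N for over a second with no further movement, so it refused to enter.
- **Laying back:** the gauge came down into the wooden V rest with about 8 N of contact force. After I opened the fingers and rose, the last picture showed it seated in both Vs with the fingers clear.

**What did not go to plan:**
- On the first try the go end's taper caught in the bush at about 5 N, because the gauge sat roughly 0.8 mm off centre.
- Feeling for the edge then turned the gauge about 0.02 rad in the 30 N grip. I measured the hub with the wrist camera, corrected, and it slid in freely. The tilt eased to about 0.004 rad in the bore and came back once the gauge was out. It stayed within the allowed limits.
- I viewed 12 pictures, two over the budget.
- I did not measure the bystanders again afterwards, though no reading suggested contact with any of them.

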